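# Close-pack hexagonal insulators in a tray

### The arm

A 6-joint arm with a two-finger parallel gripper is mounted at the origin on a cart in front of the work surface, level with it; the furniture and walls round the work are solid. World frame = base frame: x ahead of the robot, y to its left, z up, the work surface at z = 0. Lengths are in m, angles in rad, forces in N, time in s.
With the tool pointing down it reaches from about 0.3 to 0.875 m from the base axis. Payload 4.2 kg.
Tool frame: the origin (TCP) lies midway between the tips of the shut fingers; the grasp point (between the pads) lies 19 mm behind it; z points along the fingers, y is the line along which they close (so a half turn about z gives the same grasp; the last joint's range is limited). The gripper opens to 85 mm and grips with 20 to 120 N. Pads are 22 mm wide; open, the fingers measure 114 mm over their backs; the gripper's body (76 mm by 85 mm) begins 54 mm behind the grasp point. The pads swing forward as they close: fully open they stand 13 mm farther back than shut.
Start: joints at [1.185, 0.32, 1.565, -0, 1.257, -0.02], TCP at [0.206, 0.537, 0.231] pointing down, gripper open.
Joint ranges: [-3.11, 3.11], [-0.84, 2.01], [0.21, 2.61], [-1.34, 4.49], [0.05, 2.63], [-2.56, 2.56]. Speed limits (rad/s): [2.57, 2.57, 3.14, 3.14, 3.14, 3.14].

### API

Orientations are given as a unit quaternion [w, x, y, z].
In Python, from workcell import arm gives the robot as it stands.
- The arm moves only by the shell command python3 -m handwheel 'ROWS'. ROWS is JSON, a list of rows, each an object of numbers: "wx", "wy", "wz": the turn, a rotation vector about the tool's x, y, z in units of 0.5 rad (1.0 is 0.5 rad); "x", "y", "z": the shift along the tool's x, y, z in units of 1000 mm (1.0 is 1000 mm); "claw": the closure, from -1 (fully open) to 1 (shut). In form: [{"wx": .., "wy": .., "wz": .., "x": .., "y": .., "z": .., "claw": ..}, ...]. A call has 1 to 5 rows; each row is the pose to reach, as a shift and turn from the pose commanded when the call began, along the tool's axes at that moment; what a row does not reach only later rows make up. A row lasts 1/8 s, in which the tool goes at most 62.5 mm and 10.7 degrees, less where a joint would pass 70% of its speed; a pose out of reach is approached as far as the arm can. A call with a number of a shift or a turn outside -1 to 1 is refused whole. A call with a gripper value outside its range is refused whole. The fingers move at their own pace and stop on an object; the grip force is fixed at half the most. Time passes only in rows, so rows that repeat a pose let the fingers close. It gives the time, the measured TCP pose, the force, the opening and the grip force at its end, in the units of the state.
- arm.get_obs(): the state, without advancing time (a new reading comes with each control period).
- arm.get_image(name): name is "scene" or "top" or "wrist"; returns a dict with "frame" (480x640x3 uint8, red, green, blue), "fx", "fy", "cx", "cy" (pixels), "k1" (the pictures are not rectified: a ray, as slopes to the right and down, at radius r is drawn at 1 + k1 r^2 times it, then the intrinsics apply), "cam_to_world" (4x4, takes a point from camera to world coordinates); the wrist camera has in their place "T_tool_cam" (4x4, takes a point from camera to tool coordinates, whose origin is the TCP and whose axes are the flange's). Camera axes: x right, y down, z forward; pixel columns grow to the right and rows downward; lengths in m; the calibration is good to about 2 mm. A picture is of the moment at which its call begins: read the wrist's pose just before it. There is no depth.
- arm.finish_job(): hands the job in; it is judged then, once.
The state is a dict: "clock": time; "joint_pos": joint angles; "dq": joint speeds; "tau": joint torques, N m; "eef_pos": TCP position; "orientation": TCP orientation; "wrist_force": force on the tool from outside, world axes, zero at the start; "ft_torque": the same for the moment, N m; "finger_gap": finger opening in m; "gripper_force": force on a finger pad.
Only numpy, scipy, OpenCV 4.12 (cv2) and the standard library are available. Lean on these libraries where they do the work, as an engineer would, in place of code of your own. Each camera call takes 0.05 s, during which the arm holds its last target. There are 200 camera calls.

### The job

Fill the two empty places of the insulator tray. First stand the insulator that lies on its side upright on the bench beside the tray and let go of it; then take it again and pack it and the other loose insulator upright in the tray, so that all five form one close honeycomb block of a back row of three and a front row of two, foot flats touching flat to flat without visible gaps. Leave the three that are already packed in their places, and do not disturb the other things on the bench.

Things in the scene. Friction and masses are not known exactly. Their poses are not given: they have to be found in the camera images.
- tray: Grey tray fixed to the bench, inside 148 (x) by 184 mm (y), walls 5 mm thick, rim 24 and floor 5 mm above the bench. Origin: on the bench under its centre; x to its back wall (away from the robot), y to its left wall. Back row of three at the back wall, 4 mm play across; front row of two nested before it, 26 mm free in front. Feet have flats to the side walls, corners to back and front.
- packed_left: Dark brown insulator. Origin: centre of the foot's underside, z from foot to neck. Shape as loose_standing. Stands loose in the tray at the left end of the back row, against left and back wall.
- packed_middle: Dark brown insulator. Origin: centre of the foot's underside, z from foot to neck. Shape as loose_standing. Stands loose in the middle of the back row, touching packed_left; feet slide on the floor at 1 to 3 N. Empty places, from here along the tray's axes: back row right end (x 0, y -60 mm) and front row right (x -52, y -30 mm).
- packed_front: Dark brown insulator. Origin: centre of the foot's underside, z from foot to neck. Shape as loose_standing. Stands loose in the tray at the left of the front row, nested between packed_left and packed_middle.
- loose_lying: Dark brown insulator. Origin: centre of the foot's underside, z from foot to neck. Shape as loose_standing. At the start it lies on a foot flat on the bench, left of the tray (as the robot sees it); its neck sticks out level, axis 30 mm above the bench, pointing somewhere between left and towards the robot, two neck flats upright at its sides.
- loose_standing: Dark brown insulator. Origin: centre of the foot's underside, z from foot to neck. Hexagonal foot 60 mm across flats (69 corners), 34 high, with flats across x; on it a coaxial hexagonal neck 28 mm across flats (32 corners), 50 long, with flats across y (turned 30 deg to the foot). 84 mm long, 0.16 to 0.26 kg. Stands on the bench, right of the tray.
- tape_black: Roll of black tape, 66 mm across, 19 mm high, lying flat in front of the tray. Leave alone.
- driver_red: Red-handled screwdriver, 170 mm long, 27 mm thick, on the bench at the robot's edge. Leave alone.
- lamp_holder: Cream lamp holder, 63 mm wide, 48 mm high, standing behind the tray to the left. Leave alone.
- lamp_carton: Small lamp carton, 62 x 62 x 117 mm, standing upright to the right of the tray. Leave alone.
Not all that is in view belongs to the job. What is shaped like the packed_left but red or yellow is not meant.

How it is judged:
On the way:
1. the insulator that lay on its side stands upright on the bench outside the tray, let go (angle between loose_lying's own z axis and vertical below 0.06 rad and height (world z) of loose_lying below 0.003 m and horizontal distance between loose_lying and tray above 0.1 m and contact force between loose_lying and the fingers below 0.05 N and linear speed of loose_lying below 0.02 m/s), for 0.2 s.
At the end, for the whole second after the job is handed in: All five stand upright (0.06 rad) and at rest on the tray floor (2 to 8 mm up), flats facing the side walls within 0.1 rad; axes at most 62.5 mm apart between both loose ones, each of them and the middle one, one of them and the front one, and among the three packed ones (horizontal distance between each of packed_left, packed_front, loose_lying, loose_standing and packed_middle below 0.0625 m and horizontal distance between packed_front and packed_left below 0.0625 m and horizontal distance between loose_lying and loose_standing below 0.0625 m and horizontal distance between any of loose_lying, loose_standing and packed_front below 0.0625 m and angle between each of packed_left, packed_middle, packed_front, loose_lying, loose_standing's own z axis and vertical below 0.06 rad and z of packed_left in the frame of tray between 0.002 and 0.008 m and (angle between the x axis of packed_left and the y axis of tray, either way round below 0.1 rad or angle between the x axis of packed_left and the y axis of tray, either way round between 0.947 and 1.147 rad) and linear speed of each of packed_left, packed_middle, packed_front, loose_lying, loose_standing below 0.01 m/s and z of packed_middle in the frame of tray between 0.002 and 0.008 m and (angle between the x axis of packed_middle and the y axis of tray, either way round below 0.1 rad or angle between the x axis of packed_middle and the y axis of tray, either way round between 0.947 and 1.147 rad) and z of packed_front in the frame of tray between 0.002 and 0.008 m and (angle between the x axis of packed_front and the y axis of tray, either way round below 0.1 rad or angle between the x axis of packed_front and the y axis of tray, either way round between 0.947 and 1.147 rad) and z of loose_lying in the frame of tray between 0.002 and 0.008 m and (angle between the x axis of loose_lying and the y axis of tray, either way round below 0.1 rad or angle between the x axis of loose_lying and the y axis of tray, either way round between 0.947 and 1.147 rad) and z of loose_standing in the frame of tray between 0.002 and 0.008 m and (angle between the x axis of loose_standing and the y axis of tray, either way round below 0.1 rad or angle between the x axis of loose_standing and the y axis of tray, either way round between 0.947 and 1.147 rad)); the robot touches nothing.
It fails at once if another thing on the bench pushed more than 30 mm (distance of any of tape_black, driver_red, lamp_holder, lamp_carton from where it was at the start of the episode above 0.03 m).
It fails at once if an already packed insulator tipped or lifted out of its place (angle between any of packed_left, packed_middle, packed_front's own z axis and vertical above 0.35 rad or distance of any of packed_left, packed_middle, packed_front from where it was at the start of the episode above 0.025 m).
It also fails if it takes over 70 s, if anything falls off the work surface, if the arm or the gripper's body presses on something with over 40 N, if the wrist force passes 120 N, or if a joint passes its speed limit or range.

## Working session

There is one attempt and no reset: what is moved stays moved. The work goes in short steps, Python scripts to look and compute and a shell command to move; the robot and the scene stay as the last step left them, time stands still between calls to the robot, and variables do not carry over. Pictures are saved under pics/ and viewed, at most 10 in all, crops included, and the job is handed in when it is done.

```bash
mkdir -p pics; ls; cat > h.py <<'E'
import numpy as np, cv2
from workcell import arm
from scipy.spatial.transform import Rotation as R
def obs(): return arm.get_obs()
def T_tool():
    o=obs(); q=o["orientation"]; T=np.eye(4)
    T[:3,:3]=R.from_quat([q[1],q[2],q[3],q[0]]).as_matrix(); T[:3,3]=o["eef_pos"]; return T
def grab(name,out=None):
    T=T_tool(); im=arm.get_image(name)
    im["T"]=im["cam_to_world"] if "cam_to_world" in im else T@np.array(im["T_tool_cam"])
    im["T"]=np.array(im["T"])
    if out: cv2.imwrite(out,cv2.cvtColor(im["frame"],cv2.COLOR_RGB2BGR))
    np.save(""+name+".npy",im,allow_pickle=True)
    return im
def load(name): return np.load(""+name+".npy",allow_pickle=True).item()
def px2w(im,u,v,z):
    K=np.array([[im["fx"],0,im["cx"]],[0,im["fy"],im["cy"]],[0,0,1.]])
    p=cv2.undistortPoints(np.array([[[u,v]]],float),K,np.array([im["k1"],0,0,0,0.]))[0,0]
    d=im["T"][:3,:3]@np.array([p[0],p[1],1]); o=im["T"][:3,3]
    return o+d*(z-o[2])/d[2]
def w2px(im,P):
    K=np.array([[im["fx"],0,im["cx"]],[0,im["fy"],im["cy"]],[0,0,1.]])
    Ti=np.linalg.inv(im["T"]); r=cv2.Rodrigues(Ti[:3,:3])[0]
    return cv2.projectPoints(np.array(P,float).reshape(-1,1,3),r,Ti[:3,3],K,np.array([im["k1"],0,0,0,0.]))[0][:,0]
E
python3 - <<'E'
from h import *
for n in("top","scene"):
    im=grab(n,f"pics/{n}0.png"); print(n,im["T"].round(3).tolist(),im["fx"],im["k1"])
print(obs())
E
```

```text
pics
top [[-0.003, -0.998, 0.058, 0.475], [-1.0, 0.002, -0.015, -0.048], [0.014, -0.058, -0.998, 1.392], [0.0, 0.0, 0.0, 1.0]] 533.6363802216825 -0.1586514254403669
scene [[0.798, -0.404, 0.447, 0.127], [-0.602, -0.529, 0.598, -0.629], [-0.005, -0.746, -0.666, 0.728], [0.0, 0.0, 0.0, 1.0]] 489.355594163172 -0.06292335876739415
{'clock': 0.1, 'joint_pos': array([ 1.18499915e+00,  3.20244089e-01,  1.56552939e+00, -2.88394582e-05,
        1.25743123e+00, -1.99993672e-02]), 'dq': array([ 0.00103331, -0.00163034, -0.004702  ,  0.00066078,  0.00068012,
       -0.00038429]), 'tau': array([-7.04428730e-04, -4.16408229e+01, -2.34705520e+01, -9.66290872e-05,
        4.84351855e-03,  1.00809294e-05]), 'eef_pos': array([0.20552243, 0.53656311, 0.23056782]), 'orientation': array([-1.48988810e-04,  1.81876448e-01,  9.83321060e-01, -7.92254848e-04]), 'wrist_force': array([ 0.25691479, -0.07864793, -0.43617456]), 'ft_torque': array([-0.01422799,  0.09652813,  0.02460529]), 'gripper_force': 0.0, 'finger_gap': 0.0853371962457621}
```

View pics/top0.png

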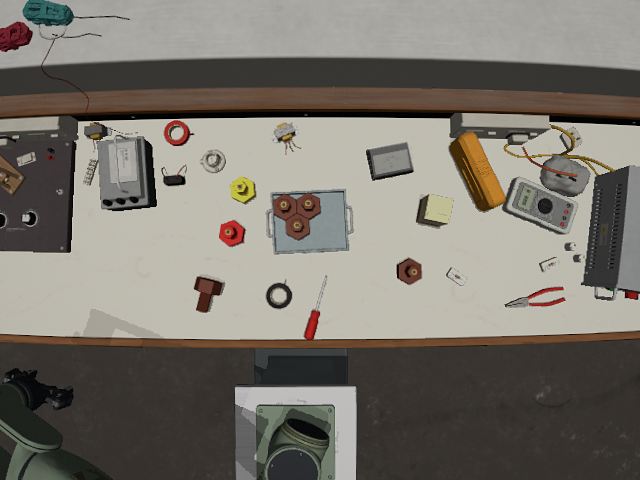

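View pics/scene0.png

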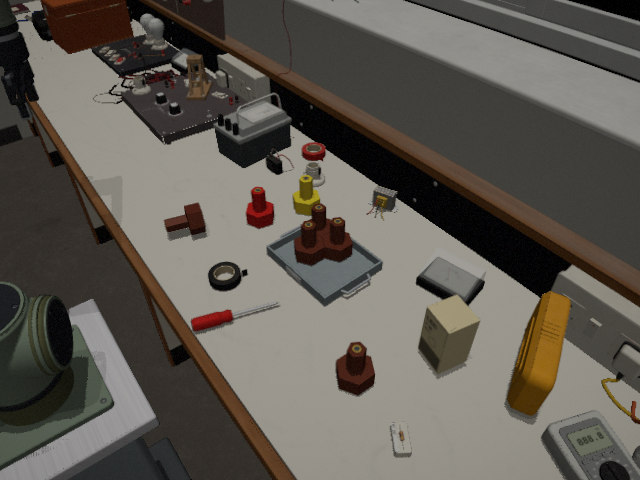

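The top picture shows the tray at about (310,221), the lying insulator at (208,292) and the standing one at (409,271). The black tape is at (279,295). I'll enlarge these.

```bash
python3 - <<'E'
from h import *
f=load("top")["frame"][:,:,::-1]
def c(x,y,w,h,s): return cv2.resize(f[y:y+h,x:x+w],None,fx=s,fy=s,interpolation=cv2.INTER_CUBIC)
a=c(262,182,100,75,5); b=c(190,268,50,50,6); d=c(385,250,50,50,6)
M=np.zeros((600,800,3),np.uint8); M[:375,:500]=a; M[:300,500:800]=b; M[300:600,500:800]=d
cv2.imwrite("pics/crop.png",M)
E
```

```text
(no output)
```

View pics/crop.png

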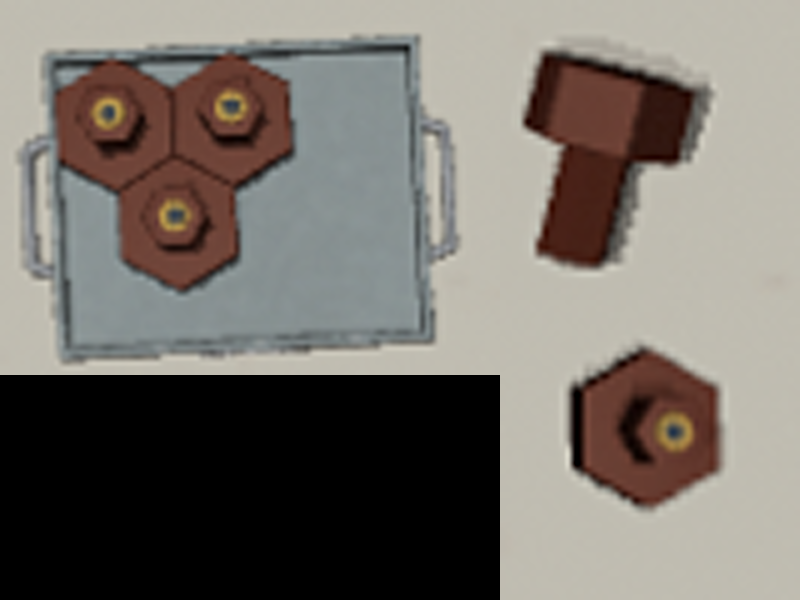

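```bash
python3 - <<'E'
from h import *
im=load("top")
def t(u,v,z): return px2w(im,u/5+262,v/5+182,z)
def l(u,v,z): return px2w(im,(u-500)/6+190,v/6+268,z)
def s(u,v,z): return px2w(im,(u-500)/6+385,(v-300)/6+250,z)
C=[t(u,v,.024) for u,v in[(44,52),(418,36),(434,340),(62,360)]]
print("tray",np.round(C,4).tolist(),[round(np.linalg.norm(C[i]-C[(i+1)%4]),4) for i in range(4)])
c=np.mean(C,0); y=(C[0]+C[3]-C[1]-C[2]); x=C[0]+C[1]-C[2]-C[3]
print("centre",c,"yaw",np.degrees(np.arctan2(-y[0],y[1])),np.degrees(np.arctan2(x[1],x[0])))
P=[t(u,v,.089) for u,v in[(109,113),(232,106),(176,215)]]
print("LMF",np.round(P,4).tolist(),[round(np.linalg.norm(P[i]-P[(i+1)%3]),4) for i in range(3)])
H=[s(u,v,.034) for u,v in[(645,347),(719,385),(719,465),(646,508),(582,468),(580,387)]]
print("std foot",np.mean(H,0),"top",s(675,432,.084),"w",[round(np.linalg.norm(H[i]-H[(i+3)%6]),4) for i in range(3)],[round(np.degrees(np.arctan2(*(H[i+3]-H[i])[1::-1]))%60,1) for i in range(3)])
F=[l(u,v,.06) for u,v in[(558,65),(641,85),(632,158),(552,137)]]
print("lying top flat",np.round(F,4).tolist(),[round(np.linalg.norm(F[i]-F[(i+1)%4]),4) for i in range(4)])
e=l(540,255,.038),l(602,266,.038); print("neck end",e,np.mean(e,0))
E
```

```text
tray [[0.655, 0.0607, 0.024], [0.663, -0.1326, 0.024], [0.5058, -0.1399, 0.024], [0.4961, 0.051, 0.024]] [np.float64(0.1934), np.float64(0.1573), np.float64(0.1911), np.float64(0.1592)]
centre [ 0.579971   -0.04019434  0.024     ] yaw 2.6489161762490108 3.071010927519878
LMF [[0.6162, 0.0234, 0.089], [0.6195, -0.0369, 0.089], [0.5659, -0.0094, 0.089]] [np.float64(0.0605), np.float64(0.0602), np.float64(0.0601)]
std foot [ 0.45095741 -0.2953498   0.034     ] top [ 0.44955462 -0.29719644  0.084     ] w [np.float64(0.0686), np.float64(0.0689), np.float64(0.0685)] [np.float64(59.9), np.float64(0.5), np.float64(0.6)]
lying top flat [[0.4334, 0.2361, 0.06], [0.4252, 0.2011, 0.06], [0.3948, 0.2048, 0.06], [0.4034, 0.2386, 0.06]] [np.float64(0.036), np.float64(0.0306), np.float64(0.0349), np.float64(0.0301)]
neck end (array([0.3521876 , 0.24847578, 0.038     ]), array([0.34770157, 0.22186068, 0.038     ])) [0.34994458 0.23516823 0.038     ]
```

The measured sizes agree with those given: rim 0.193 × 0.158 m, packed pitch 60 mm, foot corners 69 mm. The tray yaw is about 3°. My plan is to grip the lying neck with the tool tilted 30° outward, lift it, roll 180°, and set it down.

```bash
cat >> h.py <<'E'
def rel(pos,zt,yt):
    """print shift/turn in tool axes & units from present pose to TCP pos with tool z=zt, y=yt"""
    z=np.array(zt,float); z/=np.linalg.norm(z); y=np.array(yt,float); y-=z*(y@z); y/=np.linalg.norm(y)
    Rt=np.c_[np.cross(y,z),y,z]; T=T_tool(); A=T[:3,:3]
    rv=R.from_matrix(A.T@Rt).as_rotvec(); s=A.T@(np.array(pos)-T[:3,3])
    print("shift",s.round(4),"turn units",(rv/.5).round(3),"deg",np.degrees(np.linalg.norm(rv)).round(1))
def st():
    o=obs(); T=T_tool(); print("t",o["clock"],"tcp",T[:3,3].round(4),"y",T[:3,1].round(3),"z",T[:3,2].round(3),"q",o["joint_pos"].round(2),"F",o["wrist_force"].round(1),"gap",round(o["finger_gap"],4),"gf",round(o["gripper_force"],1))
E
python3 - <<'E'
from h import *
a=np.array([-.976,.216,0]);p=[.216,.976,0];f=np.radians(30)
d=-a*np.sin(f)+np.array([0,0,-np.cos(f)]); g=np.array([.3688,.2320,.031])+.019*d
print(g, d); rel(g-.12*d,d,p)
E
```

```text
[0.378072   0.229948   0.01454552] [ 0.488     -0.108     -0.8660254]
shift [-0.2115 -0.2333  0.1125] turn units [-0.081 -1.045 -0.288] deg 31.1
```

```bash
python3 -m handwheel '[{"x":-0.21,"y":-0.233,"z":0.11,"wx":-0.08,"wy":-1,"wz":-0.28,"claw":-1},{"x":-0.21,"y":-0.233,"z":0.11,"wx":-0.08,"wy":-1,"wz":-0.28,"claw":-1},{"x":-0.21,"y":-0.233,"z":0.11,"wx":-0.08,"wy":-1,"wz":-0.28,"claw":-1},{"x":-0.21,"y":-0.233,"z":0.11,"wx":-0.08,"wy":-1,"wz":-0.28,"claw":-1},{"x":-0.21,"y":-0.233,"z":0.11,"wx":-0.08,"wy":-1,"wz":-0.28,"claw":-1}]'
python3 -m handwheel '[{"claw":-1},{"claw":-1}]'
python3 - <<'E'
from h import *
st()
a=np.array([-.976,.216,0]);p=[.216,.976,0];f=np.radians(30)
d=-a*np.sin(f)+np.array([0,0,-np.cos(f)]); g=np.array([.3688,.2320,.031])+.019*d
rel(g-.12*d,d,p)
im=grab("wrist","pics/w1.png")
E
```

```text
clock: 0.72
eef_pos: [0.3113, 0.2605, 0.1271]
orientation: [0.247, 0.106, 0.963, -0.025]
wrist_force: [1.4, -0.1, -0.4]
finger_gap: 0.0855
gripper_force: 0.0
t 0.725 tcp [0.3113 0.2605 0.1271] y [0.217 0.976 0.004] z [ 0.469 -0.101 -0.877] q [ 1.03  0.12  2.27 -0.75  0.73  0.25] F [ 1.4 -0.1 -0.4] gap 0.0855 gf 0.0
shift [-0.0062 -0.0154  0.0132] turn units [ 0.005 -0.045 -0.006] deg 1.3validation failed for argument at $[0]...
```

View pics/w1.png

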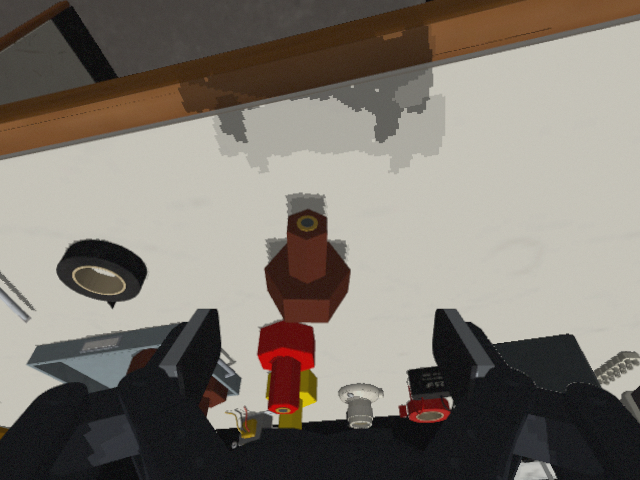

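The wrist view shows the neck's end ring at (308,222), and the foot's upper far edge from (283,322) to (329,321). I'll refine the pose from these.

```bash
python3 - <<'E'
from h import *
im=load("wrist")
e=px2w(im,308,222,.030); b=(px2w(im,283,322,.06)+px2w(im,329,321,.06))/2
v=e-b; v[2]=0; print(e,b,np.linalg.norm(v),np.degrees(np.arctan2(v[1],v[0])), px2w(im,283,322,.06)-px2w(im,329,321,.06))
a=v/np.linalg.norm(v); p=np.array([a[1],-a[0],0]);f=np.radians(30)
d=-a*np.sin(f)+np.array([0,0,-np.cos(f)]); g=e-.022*a; g[2]=.031; g=g+.019*d
print(a,g); rel(g,d,p); rel(g-.06*d,d,p)
E
```

```text
[0.34918144 0.23855782 0.03      ] [0.42897323 0.21700628 0.06      ] 0.08265106929634489 164.8852349329618 [-0.00681311 -0.03639819  0.        ]
[-0.96540547  0.2607533   0.        ] [0.37959171 0.23034409 0.01454552]
shift [-0.0113 -0.0024  0.1308] turn units [ 0.017 -0.049  0.073] deg 2.6
shift [-0.0099 -0.0018  0.0709] turn units [ 0.017 -0.049  0.073] deg 2.6
```

```bash
python3 -m handwheel '[{"x":-0.01,"y":-0.002,"z":0.05,"wx":0.02,"wy":-0.05,"wz":0.03,"claw":-1},{"x":-0.011,"y":-0.002,"z":0.1,"wx":0.02,"wy":-0.05,"wz":0.03,"claw":-1},{"x":-0.011,"y":-0.002,"z":0.131,"wx":0.02,"wy":-0.05,"wz":0.03,"claw":-1},{"x":-0.011,"y":-0.002,"z":0.131,"wx":0.02,"wy":-0.05,"wz":0.03,"claw":-1},{"x":-0.011,"y":-0.002,"z":0.131,"wx":0.02,"wy":-0.05,"wz":0.03,"claw":0.2}]'
python3 - <<'E'
from h import *
st()
E
python3 -m handwheel '[{"x":0,"y":0,"z":0,"wx":0,"wy":0,"wz":0,"claw":1},{"x":0,"y":0,"z":0,"wx":0,"wy":0,"wz":0,"claw":1},{"x":0,"y":0,"z":0,"wx":0,"wy":0,"wz":0,"claw":1},{"x":0,"y":0,"z":0,"wx":0,"wy":0,"wz":0,"claw":1},{"x":0,"y":0,"z":0,"wx":0,"wy":0,"wz":0,"claw":1}]'
python3 - <<'E'
from h import *
st()
E
```

```text
clock: 1.4
eef_pos: [0.3821, 0.2446, 0.0189]
orientation: [0.259, 0.116, 0.959, -0.03]
wrist_force: [-0.3, -0.0, 0.2]
finger_gap: 0.0694
gripper_force: 0.0
t 1.4 tcp [0.3821 0.2446 0.0189] y [0.238 0.971 0.003] z [ 0.489 -0.117 -0.865] q [ 0.86  0.39  2.36 -1.3   0.48  0.74] F [-0.3 -0.   0.2] gap 0.0694 gf 0.0
clock: 2.02
eef_pos: [0.3822, 0.2445, 0.0193]
orientation: [0.259, 0.116, 0.958, -0.029]
wrist_force: [-4.2, 0.0, 8.3]
finger_gap: 0.0268
gripper_force: 61.7
t 2.025 tcp [0.3822 0.2445 0.0193] y [0.237 0.971 0.004] z [ 0.49  -0.116 -0.864] q [ 0.86  0.39  2.36 -1.31  0.48  0.74] F [-4.2  0.   8.3] gap 0.0268 gf 61.7
```

```bash
python3 -m handwheel '[{"x":-0.02,"y":0,"z":-0.035,"wx":0,"wy":0,"wz":0,"claw":1},{"x":-0.04,"y":0,"z":-0.07,"wx":0,"wy":0,"wz":0,"claw":1},{"x":-0.065,"y":0,"z":-0.11,"wx":0,"wy":0,"wz":0,"claw":1},{"x":-0.08,"y":0,"z":-0.13,"wx":0,"wy":0,"wz":0,"claw":1},{"x":-0.08,"y":0,"z":-0.13,"wx":0,"wy":0,"wz":0,"claw":1}]'
python3 - <<'E'
from h import *
st()
T=T_tool();A=T[:3,:3];y=A[:,1]
a=np.array([-y[1],y[0],0]);at=A.T@(a/np.linalg.norm(a)); print("a in tool",at.round(3))
np.save("at.npy",at)
g=np.array([.42,.25,.15]);th=np.arctan2(g[1],g[0]);s=np.sin(np.radians(60))
d=np.array([np.cos(th)*s,np.sin(th)*s,-.5]); yt=np.array([np.sin(th),-np.cos(th),0])
# check both y signs for a->up
for k in(1,-1):
    Rt=np.c_[np.cross(k*yt,d),k*yt,d]; print(k,(Rt@at).round(2)); rel(g,d,k*yt)
E
```

```text
clock: 2.65
eef_pos: [0.3863, 0.2438, 0.1727]
orientation: [0.26, 0.117, 0.958, -0.028]
wrist_force: [0.6, -0.1, -2.8]
finger_gap: 0.0271
gripper_force: 60.7
t 2.65 tcp [0.3863 0.2438 0.1727] y [0.238 0.971 0.008] z [ 0.491 -0.113 -0.864] q [ 0.85  0.09  2.16 -0.71  0.75  0.01] F [ 0.6 -0.1 -2.8] gap 0.0271 gf 60.7
a in tool [ 0.864  0.    -0.504]
1 [-0. -0.  1.]
shift [-0.0155  0.0138  0.0355] turn units [-1.273  1.433  4.824] deg 148.7
-1 [-0.75 -0.44 -0.5 ]
shift [-0.0155  0.0138  0.0355] turn units [-1.102 -0.979 -1.118] deg 53.0
```

```bash
for i in 1 ; do python3 -m handwheel '[{"x":0,"y":0,"z":0,"wx":-0.088,"wy":0.1,"wz":0.33,"claw":1},{"x":0,"y":0,"z":0,"wx":-0.176,"wy":0.2,"wz":0.66,"claw":1},{"x":0,"y":0,"z":0,"wx":-0.264,"wy":0.297,"wz":1,"claw":1},{"x":0,"y":0,"z":0,"wx":-0.264,"wy":0.297,"wz":1,"claw":1}]'; python3 -m handwheel '[{"x":0,"y":0,"z":0,"wx":-0.088,"wy":0.1,"wz":0.33,"claw":1},{"x":0,"y":0,"z":0,"wx":-0.176,"wy":0.2,"wz":0.66,"claw":1},{"x":0,"y":0,"z":0,"wx":-0.264,"wy":0.297,"wz":1,"claw":1},{"x":0,"y":0,"z":0,"wx":-0.264,"wy":0.297,"wz":1,"claw":1}]'; done
cat > fin.py <<'E'
from h import *
st()
at=np.load("at.npy")
g=np.array([.42,.25,.15]);th=np.arctan2(g[1],g[0]);s=np.sin(np.radians(60))
d=np.array([np.cos(th)*s,np.sin(th)*s,-.5]); yt=np.array([np.sin(th),-np.cos(th),0])
rel(g,d,yt); print("axis",(T_tool()[:3,:3]@at).round(3))
E
python3 fin.py
```

```text
clock: 3.15
eef_pos: [0.3848, 0.2412, 0.169]
orientation: [0.193, 0.334, 0.917, 0.104]
wrist_force: [-0.9, 0.5, -2.1]
finger_gap: 0.0267
gripper_force: 60.5
clock: 3.65
eef_pos: [0.3844, 0.2418, 0.169]
orientation: [0.115, 0.527, 0.809, 0.232]
wrist_force: [-0.2, -1.0, -2.1]
finger_gap: 0.0268
gripper_force: 60.6
t 3.65 tcp [0.3844 0.2418 0.169 ] y [0.8   0.337 0.496] z [ 0.43   0.254 -0.866] q [ 0.54 -0.01  2.28 -0.    0.35  0.12] F [-0.2 -1.  -2.1] gap 0.0268 gf 60.6
shift [-0.0086  0.0218  0.0338] turn units [-0.757  0.858  2.83 ] deg 87.4
axis [-0.577  0.655  0.487]
```

```bash
python3 -m handwheel '[{"x":0,"y":0,"z":0,"wx":-0.088,"wy":0.1,"wz":0.33,"claw":1},{"x":0,"y":0,"z":0,"wx":-0.176,"wy":0.2,"wz":0.66,"claw":1},{"x":0,"y":0,"z":0,"wx":-0.252,"wy":0.286,"wz":0.94,"claw":1},{"x":0,"y":0,"z":0,"wx":-0.252,"wy":0.286,"wz":0.94,"claw":1}]' >/dev/null; python3 -m handwheel '[{"x":0,"y":0,"z":0,"wx":-0.088,"wy":0.1,"wz":0.33,"claw":1},{"x":0,"y":0,"z":0,"wx":-0.176,"wy":0.2,"wz":0.66,"claw":1},{"x":0,"y":0,"z":0,"wx":-0.252,"wy":0.286,"wz":0.94,"claw":1},{"x":0,"y":0,"z":0,"wx":-0.252,"wy":0.286,"wz":0.94,"claw":1}]'>/dev/null
python3 fin.py
```

```text
t 4.65 tcp [0.3817 0.2492 0.1697] y [ 0.817 -0.447  0.364] z [ 0.562  0.477 -0.675] q [ 0.4  -0.01  2.51  2.17  0.27 -1.34] F [-0.3  0.4 -1.2] gap 0.0271 gf 60.5
shift [-0.0071  0.0237  0.0352] turn units [-0.378  0.356  1.224] deg 38.1
axis [-0.173  0.413  0.894]
```

```bash
sed -i 's/g=np.array(\[.42,.25,.15\])/g=np.array([.46,.27,.15])/' fin.py; python3 fin.py
```

```text
t 4.65 tcp [0.3817 0.2492 0.1697] y [ 0.817 -0.447  0.364] z [ 0.562  0.477 -0.675] q [ 0.4  -0.01  2.51  2.17  0.27 -1.34] F [-0.3  0.4 -1.2] gap 0.0271 gf 60.5
shift [0.0131 0.0475 0.0672] turn units [-0.387  0.354  1.232] deg 38.3
axis [-0.173  0.413  0.894]
```

```bash
python3 -m handwheel '[{"x":0.005,"y":0.024,"z":0.035,"wx":0,"wy":0,"wz":0,"claw":1},{"x":0.013,"y":0.047,"z":0.067,"wx":-0.1,"wy":0.09,"wz":0.32,"claw":1},{"x":0.013,"y":0.047,"z":0.067,"wx":-0.2,"wy":0.18,"wz":0.64,"claw":1},{"x":0.013,"y":0.047,"z":0.067,"wx":-0.3,"wy":0.28,"wz":0.96,"claw":1},{"x":0.013,"y":0.047,"z":0.067,"wx":-0.31,"wy":0.287,"wz":1,"claw":1}]'>/dev/null
python3 fin.py
```

```text
t 5.275 tcp [0.4579 0.2703 0.1479] y [ 0.585 -0.807  0.079] z [ 0.708  0.461 -0.535] q [ 0.44  0.23  2.54  2.95  0.64 -1.58] F [ 0.6  0.2 -1.9] gap 0.0265 gf 60.5
shift [0.0025 0.0016 0.0002] turn units [-0.083  0.079  0.234] deg 7.5
axis [-0.015  0.086  0.996]
```

```bash
python3 -m handwheel '[{"x":0.002,"y":0.002,"z":0,"wx":-0.083,"wy":0.079,"wz":0.234,"claw":1},{"x":0.002,"y":0.002,"z":0,"wx":-0.083,"wy":0.079,"wz":0.234,"claw":1},{"x":0.002,"y":0.002,"z":0,"wx":-0.083,"wy":0.079,"wz":0.234,"claw":1}]'>/dev/null
python3 fin.py; python3 - <<'E'
from h import *
im=grab("scene")
u,v=w2px(im,[T_tool()[:3,3]])[0].astype(int); print(u,v)
f=im["frame"][max(v-75,0):v+75,max(u-90,0):u+90,::-1]
cv2.imwrite("pics/s1.png",cv2.resize(f,None,fx=4,fy=4,interpolation=cv2.INTER_CUBIC))
E
```

```text
t 5.65 tcp [0.4617 0.2687 0.1523] y [ 0.504 -0.864  0.001] z [ 0.751  0.437 -0.495] q [ 0.48  0.25  2.56  3.08  0.73 -1.55] F [-1.1  0.5 -1.8] gap 0.0264 gf 60.6
shift [-0.0024 -0.002   0.0004] turn units [ 0.005 -0.011 -0.001] deg 0.3
axis [-0.009 -0.004  1.   ]
194 156
```

View pics/s1.png

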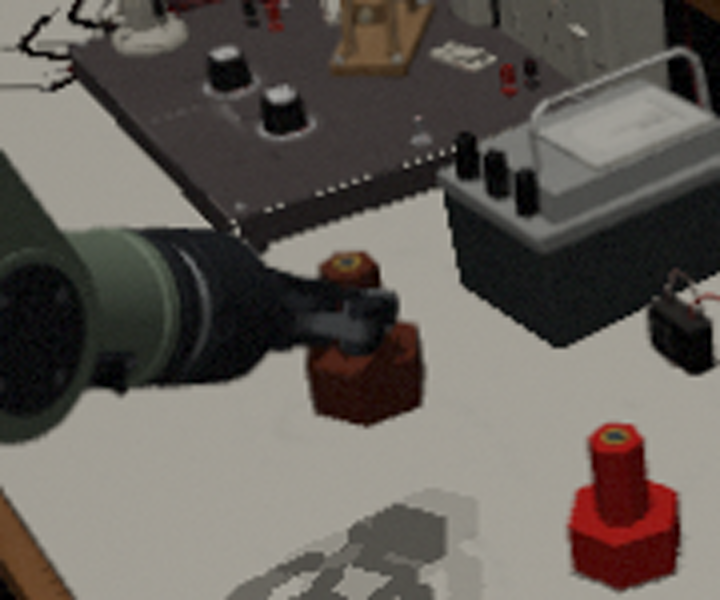

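The insulator hangs upright below the fingers, with its foot about 30 mm clear of anything else. Next I lower it.

```bash
cat > go.py <<'E'
# world shift -> tool shift
import sys
from h import *
st(); A=T_tool()[:3,:3]; print("shift",(A.T@np.array([float(v) for v in sys.argv[1:4]])).round(4))
E
python3 go.py .025 .014 -.092; python3 go.py 0 0 -.01
```

```text
t 5.7 tcp [0.4619 0.2684 0.1525] y [ 0.503 -0.864  0.001] z [ 0.751  0.437 -0.495] q [ 0.48  0.25  2.56  3.08  0.73 -1.55] F [ 0.2 -0.2 -2.1] gap 0.0269 gf 60.6
shift [-0.0658  0.0004  0.0704]
t 5.7 tcp [0.4619 0.2684 0.1525] y [ 0.503 -0.864  0.001] z [ 0.751  0.437 -0.495] q [ 0.48  0.25  2.56  3.08  0.73 -1.55] F [ 0.2 -0.2 -2.1] gap 0.0269 gf 60.6
shift [-0.0087 -0.      0.0049]
```

```bash
python3 -m handwheel '[{"x":-0.02,"y":0,"z":0.022,"wx":0,"wy":-0.01,"wz":0,"claw":1},{"x":-0.043,"y":0,"z":0.045,"wx":0,"wy":-0.01,"wz":0,"claw":1},{"x":-0.0655,"y":0,"z":0.07,"wx":0,"wy":-0.01,"wz":0,"claw":1},{"x":-0.0655,"y":0,"z":0.07,"wx":0,"wy":-0.01,"wz":0,"claw":1},{"x":-0.0655,"y":0,"z":0.07,"wx":0,"wy":-0.01,"wz":0,"claw":1}]'; python3 fin.py
```

```text
clock: 6.32
eef_pos: [0.4861, 0.282, 0.0614]
orientation: [-0.13, 0.836, 0.225, 0.483]
wrist_force: [-0.2, 0.2, -1.1]
finger_gap: 0.0266
gripper_force: 60.6
t 6.325 tcp [0.4861 0.282  0.0614] y [ 0.501 -0.865 -0.   ] z [ 0.75   0.435 -0.499] q [ 0.49  0.58  2.59  3.1   1.08 -1.57] F [-0.2  0.2 -1.1] gap 0.0266 gf 60.6
shift [ 0.0625 -0.0028 -0.069 ] turn units [ 0.01  -0.003 -0.007] deg 0.3
axis [-0.005 -0.003  1.   ]
```

```bash
python3 -m handwheel '[{"x":0,"y":0,"z":0.006,"wx":0,"wy":0,"wz":0,"claw":1},{"x":-0.0004,"y":0,"z":0.0117,"wx":0,"wy":0,"wz":0,"claw":1},{"x":-0.0004,"y":0,"z":0.0117,"wx":0,"wy":0,"wz":0,"claw":1}]'; python3 -m handwheel '[{"x":-0.001,"y":0,"z":0.0005,"wx":0,"wy":0,"wz":0,"claw":1},{"x":-0.0018,"y":0,"z":0.001,"wx":0,"wy":0,"wz":0,"claw":1},{"x":-0.0018,"y":0,"z":0.001,"wx":0,"wy":0,"wz":0,"claw":1}]'; python3 fin.py
```

```text
clock: 6.7
eef_pos: [0.4952, 0.2872, 0.0549]
orientation: [-0.13, 0.836, 0.224, 0.484]
wrist_force: [0.8, -0.6, -2.1]
finger_gap: 0.0268
gripper_force: 60.6
clock: 7.08
eef_pos: [0.4948, 0.2871, 0.0542]
orientation: [-0.131, 0.835, 0.224, 0.485]
wrist_force: [-4.2, -3.3, 9.0]
finger_gap: 0.0268
gripper_force: 62.1
t 7.075 tcp [0.4948 0.2871 0.0542] y [ 0.501 -0.866 -0.001] z [ 0.752  0.435 -0.495] q [ 0.49  0.6   2.58  3.1   1.09 -1.57] F [-4.2 -3.3  9. ] gap 0.0268 gf 62.1
shift [ 0.0641 -0.0027 -0.081 ] turn units [ 0.01  -0.012 -0.007] deg 0.5
axis [-0.009 -0.006  1.   ]
```

Contact came at the predicted height, so I release and back off.

```bash
python3 -m handwheel '[{"x":0,"y":0,"z":0,"wx":0,"wy":0,"wz":0,"claw":-0.5},{"x":0,"y":0,"z":0,"wx":0,"wy":0,"wz":0,"claw":-0.5},{"x":0,"y":0,"z":0,"wx":0,"wy":0,"wz":0,"claw":-0.5},{"x":0,"y":0,"z":0,"wx":0,"wy":0,"wz":0,"claw":-0.5}]' ; python3 -m handwheel '[{"x":0,"y":0,"z":-0.02,"wx":0,"wy":0,"wz":0,"claw":-0.5},{"x":0,"y":0,"z":-0.05,"wx":0,"wy":0,"wz":0,"claw":-0.5},{"x":-0.03,"y":0,"z":-0.09,"wx":0,"wy":0,"wz":0,"claw":-0.5},{"x":-0.03,"y":0,"z":-0.09,"wx":0,"wy":0,"wz":0,"claw":-0.5},{"x":-0.03,"y":0,"z":-0.09,"wx":0,"wy":0,"wz":0,"claw":-0.5}]'; python3 - <<'E'
from h import *
st()
im=grab("scene")
u,v=w2px(im,[[.48,.28,.04]])[0].astype(int); print(u,v)
f=im["frame"][max(v-75,0):v+75,max(u-90,0):u+90,::-1]
cv2.imwrite("pics/s2.png",cv2.resize(f,None,fx=4,fy=4,interpolation=cv2.INTER_CUBIC))
E
```

```text
clock: 7.58
eef_pos: [0.4946, 0.2869, 0.0519]
orientation: [-0.13, 0.836, 0.224, 0.483]
wrist_force: [-0.6, 0.0, 1.2]
finger_gap: 0.0639
gripper_force: 0.0
clock: 8.2
eef_pos: [0.458, 0.2659, 0.0952]
orientation: [-0.125, 0.846, 0.227, 0.466]
wrist_force: [0.0, -0.2, 0.4]
finger_gap: 0.0639
gripper_force: 0.0
t 8.2 tcp [0.458  0.2659 0.0952] y [ 0.501 -0.866 -0.   ] z [ 0.732  0.424 -0.534] q [ 0.48  0.41  2.61  3.1   0.89 -1.56] F [ 0.  -0.2  0.4] gap 0.0639 gf 0.0
207 192
```

View pics/s2.png

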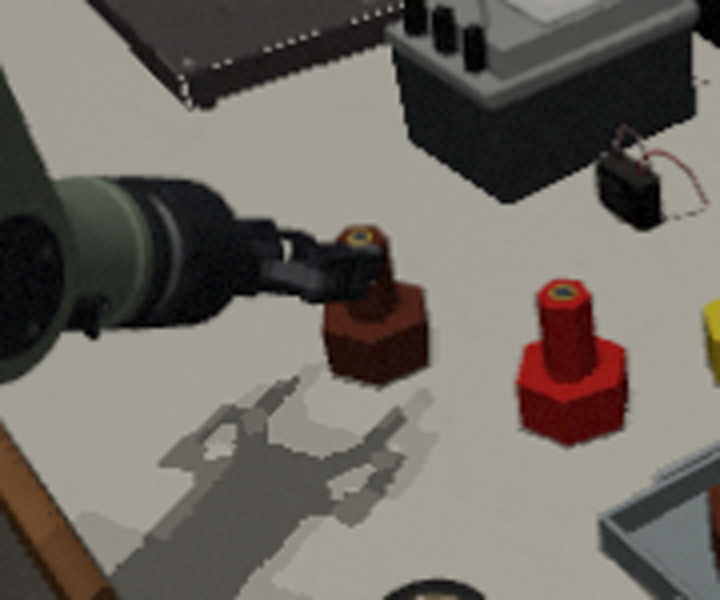

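Loose_lying stands upright on the bench, free of the fingers. Now I raise the tool, turn it to point down, and regrip from above.

```bash
python3 -m handwheel '[{"x":0.03,"y":0,"z":-0.018,"wx":0,"wy":0,"wz":0,"claw":-0.5},{"x":0.06,"y":0,"z":-0.036,"wx":0,"wy":0,"wz":0,"claw":-1},{"x":0.1,"y":0,"z":-0.063,"wx":0,"wy":0,"wz":0,"claw":-1},{"x":0.1,"y":0,"z":-0.063,"wx":0,"wy":0,"wz":0,"claw":-1}]' >/dev/null; python3 - <<'E'
from h import *
st(); rel([.48,.279,.2],[0,0,-1],[1,0,0]); rel([.48,.279,.2],[0,0,-1],[-1,0,0])
E
```

```text
t 8.75 tcp [0.4595 0.2666 0.2172] y [ 0.501 -0.866 -0.   ] z [ 0.735  0.426 -0.528] q [ 0.48  0.05  2.44  3.04  0.36 -1.5 ] F [ 0.2  0.4 -0.6] gap 0.0856 gf 0.0
shift [-0.002  -0.0004  0.0295] turn units [ 1.058 -1.836 -1.903] deg 81.6
shift [-0.002  -0.0004  0.0295] turn units [-2.095 -1.208  3.766] deg 128.2
```

```bash
for i in 1; do python3 -m handwheel '[{"x":0,"y":0,"z":-0.01,"wx":0.12,"wy":-0.2,"wz":-0.21,"claw":-1},{"x":0,"y":0,"z":-0.01,"wx":0.24,"wy":-0.41,"wz":-0.42,"claw":-1},{"x":0,"y":0,"z":-0.01,"wx":0.36,"wy":-0.61,"wz":-0.63,"claw":-1},{"x":0,"y":0,"z":-0.01,"wx":0.45,"wy":-0.79,"wz":-0.81,"claw":-1},{"x":0,"y":0,"z":-0.01,"wx":0.53,"wy":-0.92,"wz":-0.95,"claw":-1}]' >/dev/null; done;  python3 - <<'E'
from h import *
st(); rel([.48,.279,.2],[0,0,-1],[1,0,0])
E
```

```text
t 9.375 tcp [0.4456 0.2868 0.2217] y [ 0.702 -0.712  0.014] z [ 0.553  0.532 -0.641] q [ 0.37  0.02  2.32  1.66  0.3  -0.37] F [0.1 0.3 0. ] gap 0.0856 gf 0.0
shift [-0.0048  0.0294  0.0288] turn units [ 0.717 -1.643 -1.468] deg 66.4
```

```bash
python3 -m handwheel '[{"x":0,"y":0.02,"z":0.01,"wx":0.36,"wy":-0.82,"wz":-0.73,"claw":-1},{"x":0,"y":0.02,"z":0.01,"wx":0.36,"wy":-0.82,"wz":-0.73,"claw":-1},{"x":0,"y":0.02,"z":0.01,"wx":0.36,"wy":-0.82,"wz":-0.73,"claw":-1},{"x":0,"y":0.02,"z":0.01,"wx":0.36,"wy":-0.82,"wz":-0.73,"claw":-1},{"x":0,"y":0.02,"z":0.01,"wx":0.36,"wy":-0.82,"wz":-0.73,"claw":-1}]' >/dev/null;  python3 - <<'E'
from h import *
st(); rel([.48,.279,.2],[0,0,-1],[1,0,0])
E
```

```text
t 10.0 tcp [0.4655 0.2764 0.2156] y [ 0.918 -0.385  0.095] z [ 0.241  0.353 -0.904] q [0.37 0.12 1.96 0.37 0.73 0.51] F [-0.7  0.3 -1. ] gap 0.0853 gf 0.0
shift [0.0003 0.0108 0.0185] turn units [ 0.355 -0.814 -0.74 ] deg 33.1
```

```bash
python3 -m handwheel '[{"x":0,"y":0.011,"z":0.015,"wx":0.355,"wy":-0.81,"wz":-0.74,"claw":-1},{"x":0,"y":0.011,"z":0.015,"wx":0.355,"wy":-0.81,"wz":-0.74,"claw":-1},{"x":0,"y":0.011,"z":0.015,"wx":0.355,"wy":-0.81,"wz":-0.74,"claw":-1},{"x":0,"y":0.011,"z":0.015,"wx":0.355,"wy":-0.81,"wz":-0.74,"claw":-1},{"x":0,"y":0.011,"z":0.015,"wx":0.355,"wy":-0.81,"wz":-0.74,"claw":-1}]' >/dev/null;  python3 - <<'E'
from h import *
st(); rel([.48,.279,.2],[0,0,-1],[1,0,0])
im=grab("wrist","pics/w2.png"); print(w2px(im,[[.48,.279,.084]]))
E
```

```text
t 10.625 tcp [0.4793 0.2783 0.2047] y [ 1.    -0.002  0.006] z [ 0.006  0.008 -1.   ] q [0.5  0.3  1.66 0.   1.17 0.5 ] F [ 0.1  1.2 -0.7] gap 0.0855 gf 0.0
shift [0.0007 0.0007 0.0047] turn units [ 0.011 -0.016 -0.005] deg 0.6
[[326.408822   228.86220997]]
```

View pics/w2.png

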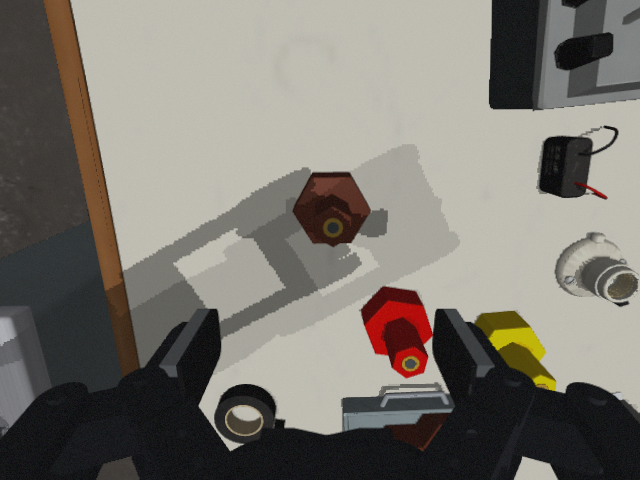

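The ring is at (333,228) against the predicted (326,229), and the foot flats lie across world y. So I can grip along x after a small correction.

```bash
python3 - <<'E'
from h import *
im=load("wrist"); c=px2w(im,333,228,.084); print(c, px2w(im,318,172,.034)-px2w(im,357,172,.034)); rel([c[0],c[1],.045],[0,0,-1],[1,0,0])
r=px2w(im,410,364,.084); print("red",r)
E
```

```text
[0.48491138 0.27965145 0.084     ] [-0.03293864  0.00010049  0.        ]
shift [0.0003 0.0044 0.1604] turn units [ 0.014 -0.017 -0.006] deg 0.6
red [0.55014398 0.1601099  0.084     ]
```

```bash
python3 -m handwheel '[{"x":0,"y":0.004,"z":0.05,"wx":0.014,"wy":-0.017,"wz":0,"claw":-1},{"x":0,"y":0.004,"z":0.1,"wx":0.014,"wy":-0.017,"wz":0,"claw":-1},{"x":0,"y":0.004,"z":0.159,"wx":0.014,"wy":-0.017,"wz":0,"claw":-0.5},{"x":0,"y":0.004,"z":0.159,"wx":0.014,"wy":-0.017,"wz":0,"claw":0},{"x":0,"y":0.004,"z":0.159,"wx":0.014,"wy":-0.017,"wz":0,"claw":1}]';python3 -m handwheel '[{"x":0,"y":0,"z":0,"wx":0,"wy":0,"wz":0,"claw":1},{"x":0,"y":0,"z":0,"wx":0,"wy":0,"wz":0,"claw":1},{"x":0,"y":0,"z":0,"wx":0,"wy":0,"wz":0,"claw":1}]' >/dev/null; python3 go.py 0 0 .12; python3 -m handwheel '[{"x":0,"y":0,"z":-0.04,"wx":0,"wy":0,"wz":0,"claw":1},{"x":0,"y":0,"z":-0.08,"wx":0,"wy":0,"wz":0,"claw":1},{"x":0,"y":0,"z":-0.13,"wx":0,"wy":0,"wz":0,"claw":1},{"x":0,"y":0,"z":-0.13,"wx":0,"wy":0,"wz":0,"claw":1}]' >/dev/null
cat > pl.py <<'E'
import sys
from h import *
yw=np.radians(3.0); X=np.array([np.cos(yw),np.sin(yw),0]); Y=np.array([-X[1],X[0],0]); M=np.array([.6195,-.0369,0])
st(); dx,dy,z=[float(v) for v in sys.argv[1:4]]; P=M+dx*X+dy*Y; P[2]=z
D=T_tool()[:3,3]-M; print("now in tray from M",(D@X).round(4),(D@Y).round(4)); rel(P,[0,0,-1],X)
E
python3 pl.py -.045 -.058 .17
```

```text
clock: 11.3
eef_pos: [0.4872, 0.2805, 0.05]
orientation: [0.001, 0.708, 0.706, 0.003]
wrist_force: [-3.2, 0.7, 3.5]
finger_gap: 0.0321
gripper_force: 2.5
t 11.675 tcp [0.4877 0.2812 0.0504] y [ 1.    -0.001  0.007] z [ 0.007  0.003 -1.   ] q [ 0.5   0.47  1.84 -0.    0.83  0.51] F [ 0.3 -0.2  7.3] gap 0.0272 gf 63.4
shift [ 0.0004  0.0009 -0.12  ]
t 12.175 tcp [0.4882 0.2817 0.1829] y [ 1.    -0.001  0.012] z [ 0.012  0.006 -1.   ] q [ 0.5   0.33  1.68 -0.    1.12  0.51] F [ 0.8  0.2 -1.9] gap 0.0273 gf 62.5
now in tray from M -0.1145 0.325
shift [-0.3788  0.0898  0.0118] turn units [ 0.025 -0.011 -0.107] deg 3.2
```

```bash
python3 -m handwheel '[{"x":-0.06,"y":0.015,"z":0,"wx":0.01,"wy":-0.01,"wz":-0.1,"claw":1},{"x":-0.12,"y":0.03,"z":0,"wx":0.025,"wy":-0.01,"wz":-0.1,"claw":1},{"x":-0.18,"y":0.045,"z":0,"wx":0.025,"wy":-0.01,"wz":-0.1,"claw":1},{"x":-0.24,"y":0.06,"z":0,"wx":0.025,"wy":-0.01,"wz":-0.1,"claw":1},{"x":-0.28,"y":0.07,"z":0,"wx":0.025,"wy":-0.01,"wz":-0.1,"claw":1}]' >/dev/null;python3 -m handwheel '[{"x":-0.05,"y":0.01,"z":0,"wx":0,"wy":0,"wz":0,"claw":1},{"x":-0.098,"y":0.02,"z":0,"wx":0,"wy":0,"wz":0,"claw":1},{"x":-0.098,"y":0.02,"z":0,"wx":0,"wy":0,"wz":0,"claw":1},{"x":-0.098,"y":0.02,"z":0,"wx":0,"wy":0,"wz":0,"claw":1}]' >/dev/null
python3 pl.py -.045 -.058 .08; python3 - <<'E'
from h import *
im=grab("wrist","pics/w3.png")
E
```

```text
t 13.3 tcp [ 0.5794 -0.0962  0.1772] y [ 0.999  0.048 -0.012] z [-0.011 -0.003 -1.   ] q [-0.18  0.38  1.61 -0.01  1.16 -0.23] F [-0.5  0.6 -1.7] gap 0.0268 gf 62.3
now in tray from M -0.0432 -0.0571
shift [-0.0006 -0.0007  0.0972] turn units [-0.023  0.005 -0.008] deg 0.7
```

View pics/w3.png

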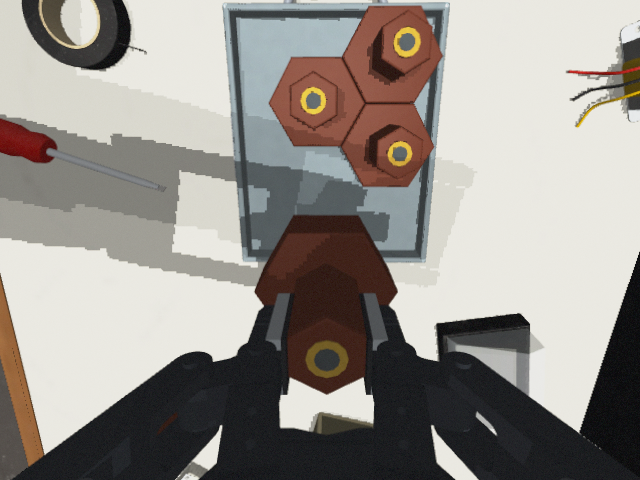

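The wrist view shows the packed rings: M at (400,153), F at (313,100) and L at (407,42). The tray's right wall runs at row ~262. I'll cross-check these positions.

```bash
python3 - <<'E'
from h import *
im=load("wrist")
for n,u,v in(("M",400,153),("F",313,100),("L",407,42)): print(n,px2w(im,u,v,.089).round(4))
for u,v in((244,262),(425,262),(223,3),(450,3)): print("rim",px2w(im,u,v,.024).round(4))
print("held",px2w(im,327,360,T_tool()[2,3]+.034))
E
```

```text
M [ 0.6204 -0.0363  0.089 ]
F [ 0.5663 -0.0086  0.089 ]
L [0.6174 0.0238 0.089 ]
rim [ 0.5084 -0.1405  0.024 ]
rim [ 0.6641 -0.1322  0.024 ]
rim [0.4986 0.0529 0.024 ]
rim [0.6552 0.0599 0.024 ]
held [ 0.58004743 -0.09677646  0.21148647]
```

```bash
python3 -m handwheel '[{"x":-0.0005,"y":-0.0007,"z":0.04,"wx":-0.023,"wy":0.005,"wz":0,"claw":1},{"x":-0.0005,"y":-0.0007,"z":0.08,"wx":-0.023,"wy":0.005,"wz":0,"claw":1},{"x":-0.0005,"y":-0.0007,"z":0.105,"wx":-0.023,"wy":0.005,"wz":0,"claw":1},{"x":-0.0005,"y":-0.0007,"z":0.116,"wx":-0.023,"wy":0.005,"wz":0,"claw":1},{"x":-0.0005,"y":-0.0007,"z":0.116,"wx":-0.023,"wy":0.005,"wz":0,"claw":1}]'; python3 pl.py 0 -.061 .057
```

```text
clock: 13.98
eef_pos: [0.5784, -0.0968, 0.0621]
orientation: [0.001, 0.689, 0.725, 0.0]
wrist_force: [-0.4, 0.5, -1.1]
finger_gap: 0.0273
gripper_force: 62.3
t 13.975 tcp [ 0.5784 -0.0968  0.0621] y [0.999 0.05  0.001] z [ 0.001 -0.001 -1.   ] q [-0.19  0.49  1.76 -0.    0.89 -0.23] F [-0.4  0.5 -1.1] gap 0.0273 gf 62.3
now in tray from M -0.0442 -0.0577
shift [-0.0032  0.0442  0.0052] turn units [ 0.003  0.002 -0.005] deg 0.2
```

```bash
python3 -m handwheel '[{"x":-0.004,"y":0.005,"z":0.004,"wx":0,"wy":0,"wz":0,"claw":1},{"x":-0.004,"y":0.015,"z":0.004,"wx":0,"wy":0,"wz":0,"claw":1},{"x":-0.004,"y":0.025,"z":0.004,"wx":0,"wy":0,"wz":0,"claw":1},{"x":-0.004,"y":0.033,"z":0.004,"wx":0,"wy":0,"wz":0,"claw":1},{"x":-0.004,"y":0.036,"z":0.004,"wx":0,"wy":0,"wz":0,"claw":1}]'; python3 pl.py 0 -.0605 .057
```

```text
clock: 14.6
eef_pos: [0.6156, -0.1, 0.0585]
orientation: [0.002, 0.69, 0.724, 0.001]
wrist_force: [-0.9, -0.7, -1.3]
finger_gap: 0.027
gripper_force: 62.3
t 14.6 tcp [ 0.6156 -0.1     0.0585] y [0.999 0.049 0.003] z [ 0.003 -0.002 -1.   ] q [-0.18  0.54  1.68 -0.    0.92 -0.23] F [-0.9 -0.7 -1.3] gap 0.027 gf 62.3
now in tray from M -0.0071 -0.0628
shift [0.0023 0.0071 0.0015] turn units [ 0.006  0.003 -0.007] deg 0.3
```

```bash
python3 -m handwheel '[{"x":0,"y":0.004,"z":0,"wx":0,"wy":0,"wz":0,"claw":1},{"x":0,"y":0.007,"z":0.001,"wx":0,"wy":0,"wz":0,"claw":1},{"x":0,"y":0.007,"z":0.001,"wx":0,"wy":0,"wz":0,"claw":1}]'; python3 -m handwheel '[{"x":0.001,"y":0,"z":0,"wx":0,"wy":0,"wz":0,"claw":1},{"x":0.0025,"y":0,"z":0,"wx":0,"wy":0,"wz":0,"claw":1},{"x":0.0025,"y":0,"z":0,"wx":0,"wy":0,"wz":0,"claw":1}]';python3 pl.py 0 -.0605 .055
```

```text
clock: 14.98
eef_pos: [0.6219, -0.0997, 0.0573]
orientation: [0.001, 0.69, 0.724, 0.0]
wrist_force: [0.5, 1.3, -1.7]
finger_gap: 0.0274
gripper_force: 62.3
clock: 15.35
eef_pos: [0.6216, -0.097, 0.0575]
orientation: [0.001, 0.69, 0.724, 0.0]
wrist_force: [0.3, 0.3, -2.5]
finger_gap: 0.0275
gripper_force: 62.3
t 15.35 tcp [ 0.6216 -0.097   0.0575] y [0.999 0.049 0.002] z [ 0.002 -0.001 -1.   ] q [-0.17  0.55  1.66 -0.    0.93 -0.22] F [ 0.3  0.3 -2.5] gap 0.0275 gf 62.3
now in tray from M -0.0011 -0.0601
shift [-0.0004  0.0011  0.0025] turn units [ 0.005  0.003 -0.007] deg 0.3
```

Still no contact, so I nudge left in 1 mm steps until M pushes back.

```bash
for k in 1 2; do python3 -m handwheel '[{"x":0.0006,"y":0,"z":0,"wx":0,"wy":0,"wz":0,"claw":1},{"x":0.001,"y":0,"z":0,"wx":0,"wy":0,"wz":0,"claw":1},{"x":0.001,"y":0,"z":0,"wx":0,"wy":0,"wz":0,"claw":1}]' | grep -E "eef|wrist"; done
```

```text
eef_pos: [0.6216, -0.0963, 0.0575]
wrist_force: [0.4, -1.9, -2.0]
eef_pos: [0.6217, -0.0955, 0.0575]
wrist_force: [-0.6, -4.5, -1.4]
```

```bash
python3 -m handwheel '[{"x":-0.0003,"y":0.0005,"z":0.001,"wx":0,"wy":0,"wz":0,"claw":1},{"x":-0.0003,"y":0.0005,"z":0.002,"wx":0,"wy":0,"wz":0,"claw":1},{"x":-0.0003,"y":0.0005,"z":0.0025,"wx":0,"wy":0,"wz":0,"claw":1},{"x":-0.0003,"y":0.0005,"z":0.0025,"wx":0,"wy":0,"wz":0,"claw":1}]'
```

```text
clock: 16.6
eef_pos: [0.6223, -0.0956, 0.0555]
orientation: [0.002, 0.69, 0.724, 0.0]
wrist_force: [-0.5, -3.3, 4.3]
finger_gap: 0.0271
gripper_force: 63.0
```

```bash
python3 -m handwheel '[{"x":0,"y":0,"z":0.0005,"wx":0,"wy":0,"wz":0,"claw":1},{"x":0,"y":0,"z":0.001,"wx":0,"wy":0,"wz":0,"claw":1},{"x":0,"y":0,"z":0.001,"wx":0,"wy":0,"wz":0,"claw":1}]'
```

```text
clock: 16.98
eef_pos: [0.6223, -0.0956, 0.0555]
orientation: [0.002, 0.69, 0.724, 0.001]
wrist_force: [-3.0, -3.7, 9.0]
finger_gap: 0.027
gripper_force: 63.8
```

The insulator stands on the floor, pressed against M. I release it and lift off.

```bash
python3 -m handwheel '[{"x":0,"y":0,"z":0,"wx":0,"wy":0,"wz":0,"claw":-0.3},{"x":0,"y":0,"z":0,"wx":0,"wy":0,"wz":0,"claw":-0.3},{"x":0,"y":0,"z":0,"wx":0,"wy":0,"wz":0,"claw":-0.3}]' | tail -3;  python3 -m handwheel '[{"x":0,"y":0,"z":-0.03,"wx":0,"wy":0,"wz":0,"claw":-0.3},{"x":0,"y":0,"z":-0.07,"wx":0,"wy":0,"wz":0,"claw":-0.3},{"x":0,"y":0,"z":-0.13,"wx":0,"wy":0,"wz":0,"claw":-1},{"x":0,"y":0,"z":-0.15,"wx":0,"wy":0,"wz":0,"claw":-1},{"x":0,"y":0,"z":-0.15,"wx":0,"wy":0,"wz":0,"claw":-1}]' >/dev/null; python3 - <<'E'
from h import *
st(); rel([.4500,-.2965,.2],[0,0,-1],[.866,.5,0])
E
```

```text
wrist_force: [-0.6, -1.1, 0.2]
finger_gap: 0.0555
gripper_force: 0.0
t 17.975 tcp [ 0.6226 -0.0951  0.2056] y [0.999 0.049 0.006] z [ 0.006 -0.002 -1.   ] q [-0.17  0.42  1.48 -0.    1.24 -0.22] F [-1.   0.7  0.2] gap 0.0853 gf 0.0
shift [-0.1927 -0.1822  0.0049] turn units [ 0.011  0.007 -0.95 ] deg 27.2
```

```bash
python3 -m handwheel '[{"x":-0.04,"y":-0.04,"z":0,"wx":0.011,"wy":0.007,"wz":-0.3,"claw":-1},{"x":-0.08,"y":-0.075,"z":0,"wx":0.011,"wy":0.007,"wz":-0.6,"claw":-1},{"x":-0.12,"y":-0.113,"z":0,"wx":0.011,"wy":0.007,"wz":-0.95,"claw":-1},{"x":-0.16,"y":-0.15,"z":0,"wx":0.011,"wy":0.007,"wz":-0.95,"claw":-1},{"x":-0.193,"y":-0.182,"z":0.005,"wx":0.011,"wy":0.007,"wz":-0.95,"claw":-1}]' >/dev/null; python3 -m handwheel '[{"x":0,"y":0,"z":0,"wx":0,"wy":0,"wz":0,"claw":-1},{"x":0,"y":0,"z":0,"wx":0,"wy":0,"wz":0,"claw":-1}]' >/dev/null; python3 - <<'E'
from h import *
st(); rel([.4500,-.2965,.045],[0,0,-1],[.866,.5,0])
im=grab("wrist","pics/w4.png"); print(w2px(im,[[.45,-.2965,.084]]))
E
```

```text
t 18.85 tcp [ 0.4491 -0.2962  0.1974] y [ 0.866  0.5   -0.003] z [-0.005  0.002 -1.   ] q [-0.6   0.29  1.7  -0.    1.16 -1.13] F [-0.  -0.6 -0. ] gap 0.0855 gf 0.0
shift [-0.0014  0.0011  0.1524] turn units [-0.007 -0.01  -0.001] deg 0.3
[[328.28132765 233.21859725]]
```

View pics/w4.png

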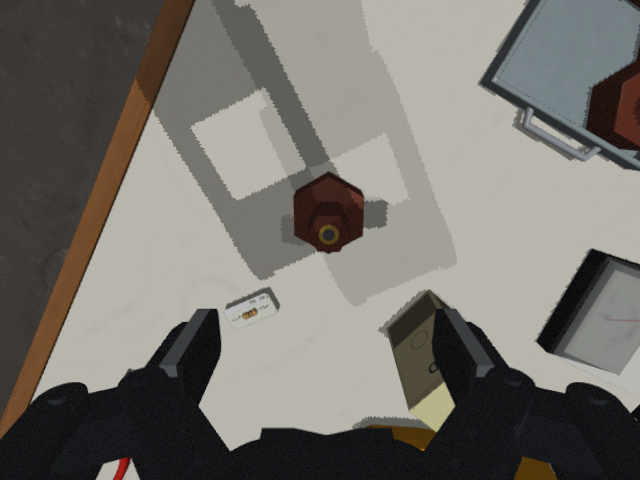

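The ring sits where predicted, at (328,234). But the foot shows flats left and right along the current closing line, so the neck flats lie across world x. I turn the tool by 30° and then descend.

```bash
python3 -m handwheel '[{"x":0,"y":0,"z":0,"wx":0,"wy":0,"wz":0.35,"claw":-1},{"x":0,"y":0,"z":0,"wx":0,"wy":0,"wz":0.7,"claw":-1},{"x":0,"y":0,"z":0.0,"wx":-0.006,"wy":-0.01,"wz":1,"claw":-1},{"x":0,"y":0,"z":0,"wx":-0.006,"wy":-0.01,"wz":1,"claw":-1},{"x":0,"y":0,"z":0,"wx":-0.006,"wy":-0.01,"wz":1,"claw":-1}]' >/dev/null; python3 - <<'E'
from h import *
c=px2w(load("wrist"),328,234,.084); print(c); st(); rel([c[0],c[1],.045],[0,0,-1],[1,0.005,0])
E
```

```text
[ 0.45012141 -0.2971181   0.084     ]
t 19.525 tcp [ 0.4498 -0.2962  0.1986] y [1.    0.027 0.   ] z [ 0.    -0.003 -1.   ] q [-0.6   0.29  1.7  -0.    1.15 -0.63] F [ 0.6  0.3 -0.2] gap 0.0852 gf 0.0
shift [-0.0005  0.0003  0.1536] turn units [0.    0.006 0.044] deg 1.3
```

```bash
python3 -m handwheel '[{"x":0,"y":0,"z":0.05,"wx":0,"wy":0.006,"wz":0.04,"claw":-1},{"x":-0.0005,"y":0,"z":0.1,"wx":0,"wy":0.006,"wz":0.04,"claw":-1},{"x":-0.0005,"y":0,"z":0.151,"wx":0,"wy":0.006,"wz":0.04,"claw":-0.5},{"x":-0.0005,"y":0,"z":0.151,"wx":0,"wy":0.006,"wz":0.04,"claw":0},{"x":-0.0005,"y":0,"z":0.151,"wx":0,"wy":0.006,"wz":0.04,"claw":1}]' | head -2;python3 -m handwheel '[{"x":0,"y":0,"z":0,"wx":0,"wy":0,"wz":0,"claw":1},{"x":0,"y":0,"z":0,"wx":0,"wy":0,"wz":0,"claw":1},{"x":0,"y":0,"z":0,"wx":0,"wy":0,"wz":0,"claw":1},{"x":0,"y":0,"z":0,"wx":0,"wy":0,"wz":0,"claw":1}]' ; python3 -m handwheel '[{"x":0,"y":0,"z":-0.04,"wx":0,"wy":0,"wz":0,"claw":1},{"x":0,"y":0,"z":-0.08,"wx":0,"wy":0,"wz":0,"claw":1},{"x":0,"y":0,"z":-0.13,"wx":0,"wy":0,"wz":0,"claw":1},{"x":0,"y":0,"z":-0.13,"wx":0,"wy":0,"wz":0,"claw":1}]' >/dev/null; python3 pl.py -.070 -.031 .18
```

```text
clock: 20.15
eef_pos: [0.4507, -0.2985, 0.0493]
clock: 20.65
eef_pos: [0.4506, -0.2986, 0.0497]
orientation: [0.002, 0.706, 0.708, 0.0]
wrist_force: [-0.5, 0.4, 6.5]
finger_gap: 0.0269
gripper_force: 60.6
t 21.15 tcp [ 0.4514 -0.2992  0.1823] y [1.    0.004 0.009] z [ 0.009 -0.006 -1.   ] q [-0.61  0.3   1.73 -0.    1.11 -0.61] F [ 0.9 -1.2 -1.6] gap 0.0271 gf 60.1
now in tray from M -0.1816 -0.2532
shift [0.2273 0.1007 0.0017] turn units [ 0.017  0.013 -0.097] deg 2.9
```

```bash
python3 -m handwheel '[{"x":0.055,"y":0.025,"z":0,"wx":0.017,"wy":0.013,"wz":-0.09,"claw":1},{"x":0.11,"y":0.05,"z":0,"wx":0.017,"wy":0.013,"wz":-0.09,"claw":1},{"x":0.165,"y":0.075,"z":0,"wx":0.017,"wy":0.013,"wz":-0.09,"claw":1},{"x":0.22,"y":0.1,"z":0,"wx":0.017,"wy":0.013,"wz":-0.09,"claw":1},{"x":0.222,"y":0.1,"z":0,"wx":0.017,"wy":0.013,"wz":-0.09,"claw":1}]' >/dev/null;python3 -m handwheel '[{"x":0,"y":0,"z":0,"wx":0,"wy":0,"wz":0,"claw":1},{"x":0,"y":0,"z":0,"wx":0,"wy":0,"wz":0,"claw":1}]' >/dev/null
python3 pl.py -.070 -.036 .062; python3 - <<'E'
from h import *
im=grab("wrist","pics/w5.png")
E
```

```text
t 22.025 tcp [ 0.5477 -0.0765  0.1772] y [ 0.999  0.047 -0.009] z [-0.01   0.006 -1.   ] q [-0.16  0.33  1.69  0.    1.13 -0.21] F [ 0.1 -0.5 -1.8] gap 0.027 gf 59.9
now in tray from M -0.0738 -0.0358
shift [-0.0008  0.0049  0.1152] turn units [-0.019 -0.012 -0.01 ] deg 0.7
```

View pics/w5.png

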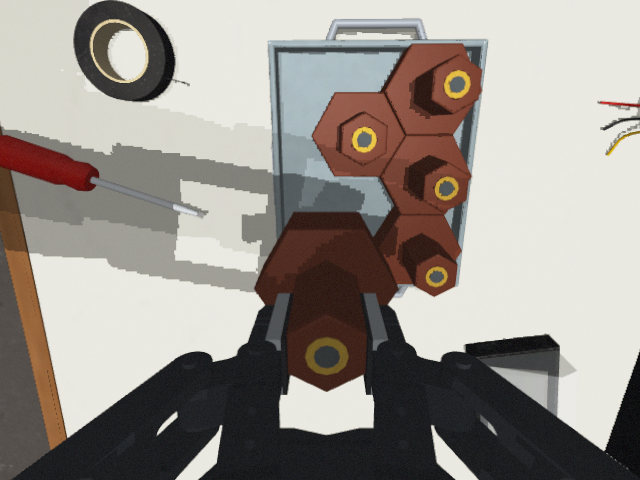

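The four packed ones form a close block, with rings at L (457,84), M (446,188), F (364,140) and BR (436,277).

```bash
python3 - <<'E'
from h import *
im=load("wrist"); P={n:px2w(im,u,v,.089) for n,u,v in(("L",457,84),("M",446,188),("F",364,140),("B",436,277))}
for n in P: print(n,P[n].round(4))
d=lambda a,b:np.linalg.norm(P[a]-P[b]).round(4)
print(d("L","M"),d("M","F"),d("F","L"),d("M","B"))
E
python3 -m handwheel '[{"x":-0.0008,"y":0.004,"z":0.04,"wx":-0.019,"wy":-0.012,"wz":-0.01,"claw":1},{"x":-0.0008,"y":0.004,"z":0.08,"wx":-0.019,"wy":-0.012,"wz":-0.01,"claw":1},{"x":-0.0008,"y":0.004,"z":0.105,"wx":-0.019,"wy":-0.012,"wz":-0.01,"claw":1},{"x":-0.0008,"y":0.004,"z":0.119,"wx":-0.019,"wy":-0.012,"wz":-0.01,"claw":1},{"x":-0.0008,"y":0.004,"z":0.119,"wx":-0.019,"wy":-0.012,"wz":-0.01,"claw":1}]'; python3 pl.py -.054 -.031 .056
```

```text
L [0.6174 0.0242 0.089 ]
M [ 0.6201 -0.036   0.089 ]
F [ 0.5665 -0.0093  0.089 ]
B [ 0.6223 -0.0968  0.089 ]
0.0602 0.0599 0.0609 0.0608
clock: 22.7
eef_pos: [0.5511, -0.0759, 0.0582]
orientation: [-0.0, 0.688, 0.725, 0.0]
wrist_force: [-0.3, -0.2, -1.8]
finger_gap: 0.0271
gripper_force: 60.0
t 22.7 tcp [ 0.5511 -0.0759  0.0582] y [0.999 0.053 0.   ] z [ 0.  0. -1.] q [-0.16  0.46  1.84  0.    0.85 -0.21] F [-0.3 -0.2 -1.8] gap 0.0271 gf 60.0
now in tray from M -0.0703 -0.0354
shift [0.0044 0.0163 0.0022] turn units [ 0.    -0.001  0.   ] deg 0.0
```

```bash
python3 -m handwheel '[{"x":0.003,"y":0.006,"z":0.001,"wx":0,"wy":0,"wz":0,"claw":1},{"x":0.0045,"y":0.011,"z":0.001,"wx":0,"wy":0,"wz":0,"claw":1},{"x":0.0055,"y":0.015,"z":0.001,"wx":0,"wy":0,"wz":0,"claw":1},{"x":0.0055,"y":0.016,"z":0.001,"wx":0,"wy":0,"wz":0,"claw":1}]'; python3 -m handwheel '[{"x":0.0003,"y":0.0007,"z":0,"wx":0,"wy":0,"wz":0,"claw":1},{"x":0.0005,"y":0.0015,"z":0,"wx":0,"wy":0,"wz":0,"claw":1},{"x":0.0005,"y":0.0015,"z":0,"wx":0,"wy":0,"wz":0,"claw":1}]'; python3 pl.py -.0513 -.0295 .056
```

```text
clock: 23.2
eef_pos: [0.5674, -0.0698, 0.0581]
orientation: [0.001, 0.687, 0.726, -0.0]
wrist_force: [-2.1, -4.1, -1.7]
finger_gap: 0.0274
gripper_force: 60.0
clock: 23.58
eef_pos: [0.5682, -0.0697, 0.0579]
orientation: [0.001, 0.687, 0.726, -0.001]
wrist_force: [-2.7, -5.6, -0.3]
finger_gap: 0.0271
gripper_force: 60.1
t 23.575 tcp [ 0.5682 -0.0697  0.0579] y [ 0.998  0.055 -0.   ] z [ 0.    -0.002 -1.   ] q [-0.14  0.48  1.8  -0.    0.86 -0.19] F [-2.7 -5.6 -0.3] gap 0.0271 gf 60.1
now in tray from M -0.053 -0.0301
shift [0.0006 0.0017 0.0019] turn units [-0.     0.005  0.005] deg 0.2
```

```bash
python3 -m handwheel '[{"x":-0.0005,"y":0.0007,"z":0,"wx":0,"wy":0,"wz":0,"claw":1},{"x":-0.0005,"y":0.0015,"z":0,"wx":0,"wy":0,"wz":0,"claw":1},{"x":-0.0005,"y":0.0015,"z":0,"wx":0,"wy":0,"wz":0,"claw":1}]'; python3 -m handwheel '[{"x":0,"y":0,"z":0.001,"wx":0,"wy":0,"wz":0,"claw":1},{"x":0,"y":0,"z":0.002,"wx":0,"wy":0,"wz":0,"claw":1},{"x":0,"y":0,"z":0.0032,"wx":0,"wy":0,"wz":0,"claw":1},{"x":0,"y":0,"z":0.0032,"wx":0,"wy":0,"wz":0,"claw":1}]'; python3 pl.py -.0513 -.0295 .056
```

```text
clock: 23.95
eef_pos: [0.5694, -0.0697, 0.0578]
orientation: [0.0, 0.688, 0.726, -0.001]
wrist_force: [-3.3, -4.6, -0.2]
finger_gap: 0.0275
gripper_force: 60.1
clock: 24.45
eef_pos: [0.5698, -0.0696, 0.055]
orientation: [0.001, 0.688, 0.726, -0.0]
wrist_force: [-3.4, -5.3, 1.3]
finger_gap: 0.0272
gripper_force: 60.5
t 24.45 tcp [ 0.5698 -0.0696  0.055 ] y [0.999 0.054 0.001] z [ 0.001 -0.001 -1.   ] q [-0.14  0.48  1.8  -0.    0.86 -0.19] F [-3.4 -5.3  1.3] gap 0.0272 gf 60.5
now in tray from M -0.0513 -0.03
shift [ 0.0005  0.     -0.001 ] turn units [0.001 0.002 0.004] deg 0.1
```

```bash
python3 -m handwheel '[{"x":0,"y":0.0005,"z":0.0006,"wx":0,"wy":0,"wz":0,"claw":1},{"x":0,"y":0.0005,"z":0.0006,"wx":0,"wy":0,"wz":0,"claw":1}]'; python3 -m handwheel '[{"x":0,"y":0,"z":0,"wx":0,"wy":0,"wz":0,"claw":-0.2},{"x":0,"y":0,"z":0,"wx":0,"wy":0,"wz":0,"claw":-0.2},{"x":0,"y":0,"z":0,"wx":0,"wy":0,"wz":0,"claw":-0.2}]' | tail -3;  python3 -m handwheel '[{"x":0,"y":0,"z":-0.03,"wx":0,"wy":0,"wz":0,"claw":-0.2},{"x":0,"y":0,"z":-0.07,"wx":0,"wy":0,"wz":0,"claw":-0.2},{"x":-0.02,"y":0,"z":-0.13,"wx":0,"wy":0,"wz":0,"claw":-0.2},{"x":-0.06,"y":0,"z":-0.15,"wx":0,"wy":0,"wz":0,"claw":-0.2},{"x":-0.1,"y":0,"z":-0.15,"wx":0,"wy":0,"wz":0,"claw":-0.2}]' >/dev/null;python3 -m handwheel '[{"x":0,"y":0,"z":0,"wx":0,"wy":0,"wz":0,"claw":-0.2},{"x":0,"y":0,"z":0,"wx":0,"wy":0,"wz":0,"claw":-0.2}]' >/dev/null; python3 - <<'E'
from h import *
st(); im=grab("wrist","pics/w6.png")
E
```

```text
clock: 24.7
eef_pos: [0.5699, -0.0696, 0.0549]
orientation: [0.0, 0.688, 0.726, -0.001]
wrist_force: [-4.9, -4.7, 5.2]
finger_gap: 0.0271
gripper_force: 60.9
wrist_force: [0.0, 0.1, 0.1]
finger_gap: 0.0514
gripper_force: 0.0
t 25.95 tcp [ 0.5757 -0.1682  0.2035] y [0.999 0.053 0.001] z [ 0.001  0.001 -1.   ] q [-0.3   0.38  1.55  0.    1.21 -0.36] F [-0.5 -0.8 -0.4] gap 0.0514 gf 0.0
```

View pics/w6.png

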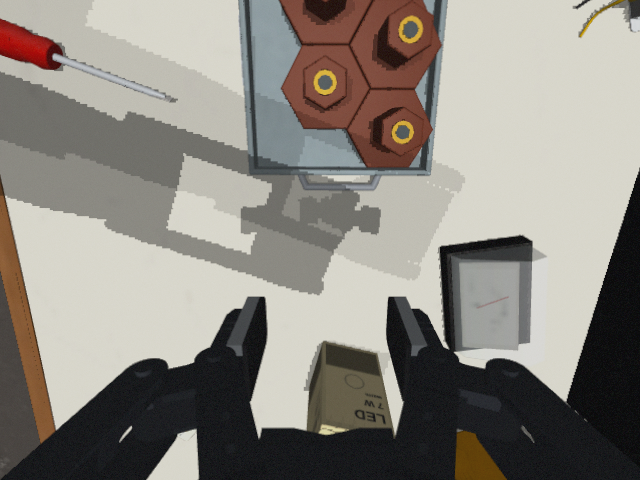

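The right half of the block is tight: rings FR (325,82), M (410,30) and BR (403,132), with closed seams. I've used up my picture allowance (in fact, I went one over). I'll check the pitches numerically, with F and L from ring centroids in the top camera.

```bash
python3 - <<'E'
from h import *
im=load("wrist"); P=[px2w(im,u,v,.089) for u,v in((325,82),(410,30),(403,132))]
print("FR-M,M-B,B-FR",[np.linalg.norm(P[i]-P[(i+1)%3]).round(4) for i in range(3)])
im=grab("top"); f=im["frame"].astype(int)[180:260,265:355]
m=((f[...,0]>120)&(f[...,0]-f[...,2]>55)&(f[...,1]-f[...,2]>25)).astype(np.uint8)
m=cv2.morphologyEx(m,cv2.MORPH_CLOSE,np.ones((3,3)))
n,_,s,c=cv2.connectedComponentsWithStats(m)
Q=[px2w(im,a[0]+265,a[1]+180,.089) for a,k in zip(c[1:],s[1:]) if k[4]>5]
for q in Q: print(q.round(4), [np.linalg.norm(q-r).round(4) for r in Q])
E
```

```text
FR-M,M-B,B-FR [np.float64(0.06), np.float64(0.0601), np.float64(0.0606)]
[ 0.6235 -0.0952  0.089 ] [np.float64(0.0), np.float64(0.1205), np.float64(0.06), np.float64(0.1048), np.float64(0.0602)]
[0.6177 0.0251 0.089 ] [np.float64(0.1205), np.float64(0.0), np.float64(0.0604), np.float64(0.0598), np.float64(0.104)]
[ 0.6206 -0.0352  0.089 ] [np.float64(0.06), np.float64(0.0604), np.float64(0.0), np.float64(0.0605), np.float64(0.0598)]
[ 0.5672 -0.0068  0.089 ] [np.float64(0.1048), np.float64(0.0598), np.float64(0.0605), np.float64(0.0), np.float64(0.0606)]
[ 0.5702 -0.0673  0.089 ] [np.float64(0.0602), np.float64(0.104), np.float64(0.0598), np.float64(0.0606), np.float64(0.0)]
```

All neighbouring pitches are 59.8–60.6 mm, so I hand the job in.

```bash
python3 -c "
from workcell import arm
print(arm.finish_job())"
```

```text
the job is handed in; nothing more can be done
None
```

The job is handed in: the lying insulator was stood upright on the bench and let go, and all five now form one close block in the tray with neighbours 59.8–60.6 mm apart by camera; the hand-in returned no verdict, and I viewed 11 pictures against the limit of 10.

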